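# Hang the handpiece in the balancer arm

### The arm

A 7-joint arm with a two-finger parallel gripper is mounted at the origin on a cart in front of the work surface, level with it; the furniture and walls round the work are solid. World frame = base frame: x ahead of the robot, y to its left, z up, the work surface at z = 0. Lengths are in m, angles in degrees, forces in N, time in s.
With the tool pointing down it reaches from about 0.425 to 0.875 m from the base axis. Payload 4.7 kg.
Tool frame: the origin (TCP) lies at the very end of the fingers, on their centre line; the grasp point (between the pads) lies 19 mm behind it; z points along the fingers, y is the line along which they close (so a half turn about z gives the same grasp; the last joint's range is limited). The gripper opens to 87 mm and grips with 3 to 60 N. Pads are 19 mm wide; open, the fingers measure 117 mm over their backs; the gripper's body (75 mm by 190 mm) begins 51 mm behind the grasp point.
Start: joints at [76.782, 18.392, -4.016, 83.108, 1.295, 78.541, -3.26], TCP at [0.158, -0.631, 0.223] pointing down, gripper open.
Joint ranges: [-163.93, 163.93], [-17.29, 119.83], [-79.2, 71.16], [3.27, 140.29], [-89.18, 269.18], [5.43, 117.66], [-154.24, 154.24]. Speed limits (degrees/s): [147.25, 147.25, 180, 180, 180, 180, 180].

### API

Orientations are given as [roll, pitch, yaw] about the fixed x, y, z axes, in that order (R = Rz(yaw) Ry(pitch) Rx(roll)).
In Python, from cell import get_obs, eyes, env gives the robot as it stands.
- The arm moves only by the tool servo_tool, never from a script. Its argument "series" is a list that holds one entry, the list of rows, each a list of 7 numbers: the shift along the tool's x, y, z in units of 300 mm (1.0 is 300 mm), then the turn, a rotation vector about the tool's x, y, z in units of pi rad (1.0 is pi rad), then the opening, from 0 (shut) to 1 (fully open). In form: [[[tx, ty, tz, wx, wy, wz, gripper], ...]]. A call has 1 to 12 rows; each row is the pose to reach, as a shift and turn from the pose commanded when the call began, along the tool's axes at that moment, turning the shorter way round; what a row does not reach only later rows make up. A row lasts 1/12 s, in which the tool goes at most 41.7 mm and 7.16 degrees, less where a joint would pass 70% of its speed; a pose out of reach is approached as far as the arm can. A call with a number of a shift or a turn outside -1 to 1 is refused whole. A call with a gripper value outside its range is refused whole. The fingers move at their own pace and stop on an object; "grip_force" is the grip in N (left out, the last holds). Time passes only in rows, so rows that repeat a pose let the fingers close. It gives the time, the measured TCP pose, the force, the opening and the grip force at its end, in the units of the state.
- get_obs(): the state, without advancing time (a new reading comes with each control period).
- eyes.read_camera(name): name is "side" or "top" or "wrist"; returns a dict with "frame" (384x512x3 uint8, red, green, blue), "depth" (384x512 float32, m along the optical axis (not along the pixel's ray), 0 where there is no reading), "fx", "fy", "cx", "cy" (pixels), "distortion" ([k1, k2, p1, p2, k3] as OpenCV has them; the pictures are not rectified), "origin" and "rotation" of the camera in the world; the wrist camera has in their place "mount" (4x4, takes a point from camera to tool coordinates, whose origin is the TCP and whose axes are the flange's). Camera axes: x right, y down, z forward; pixel columns grow to the right and rows downward; lengths in m; the calibration is good to about 2 mm. A picture is of the moment at which its call begins: read the wrist's pose just before it.
- env.sign_off(): hands the job in; it is judged then, once.
The state is a dict: "time_s": time; "qpos": joint angles; "joint_velocities": joint speeds; "effort": joint torques, N m; "tool_pos": TCP position; "tool_rot": TCP orientation; "force": force on the tool from outside, world axes, zero at the start; "wrist_torque": the same for the moment, N m; "grip_width": finger opening in m; "grasp_force": force on a finger pad.
Only numpy, scipy, OpenCV 4.12 (cv2) and the standard library are available. Lean on these libraries where they do the work, as an engineer would, in place of code of your own. Each camera call takes 0.05 s, during which the arm holds its last target. There are 200 camera calls.

### The job

Lift the cordless handpiece out of the wooden tool block, bring its thin neck in through the open front of the spring-balanced arm's yoke, and lower its flange into the yoke's rimmed pocket. The arm will sink under the weight, by an amount you cannot know beforehand: go down with it gently along its arc, without pressing on it, and let go only once the arm carries the whole weight, so that it neither drops nor springs up. Leave the handpiece hanging there at rest, and do not shift the other tools on the bench.

Things in the scene. Friction and masses are not known exactly. Their poses are not given: they have to be found in the camera images.
- handpiece_grip (a point): Cordless rotary handpiece, 0.2 to 0.65 kg, round, 170 mm long, standing upright, nose down, in the tool block; alike to grasp from every side. This point is the centre of its black motor housing (38 mm diameter, 80 mm high including the flange): on the axis, 40 mm below the top. z axis runs up along the tool.
- handpiece_shoulder (a point): Point on the handpiece's axis in the flat underside of its flange (36 mm diameter, lower edge bevelled 2.5 mm), 40 mm below handpiece_grip. Below the flange: the neck (14 mm diameter, 32 mm long), then the stop collar (33 mm diameter, 8 mm high), then the tapering nose (23 mm diameter, its tip 90 mm below this point). z axis up.
- block_socket (a point): Mouth centre of the hole in the top of the fixed hardwood tool block (68 x 104 mm, 74 mm high). The hole is 27 mm wide; the handpiece's collar rests on its mouth with 50 mm of nose inside, so raise it at least 55 mm straight up. Four small burs stand 52 mm away, towards the point's -y, at most 30 mm high.
- yoke_seat (a point): Centre of the pocket floor in the aluminium yoke at the arm's free end, about 0.21 m above the bench while the arm is empty; the flange's underside must come to this point. The point's -x axis points out of the yoke's open front, away from the arm's column; z is up. The tips of the yoke are 37 mm in front of the seat, the closed end of its slot 11 mm behind.
- balance (a joint): Angle of the arm's links (150 mm), rad: 0 = empty, on the upper stop, links rising 0.33 rad towards the yoke; grows as it sinks, to 0.66. The yoke stays level but moves on the links' arc: up to 8 mm outward at 0.33. 1.2 N down on the seat starts it, about 60 N/m more as it sinks; slightly damped, it bounces if let go out of balance. Balances 10 to 90 mm down with the handpiece.
- swivel (a joint): Angle of the arm about its vertical column, rad, counter-clockwise from above; turns against light friction (about 0.3 N sideways on the yoke). The column stands 0.206 m behind the seat. Along the slot (towards or away from the column) the yoke does not give, so a flange held off its arc is pushed that way, and through the sloping links such a push also bears part of the load.
- ring_clamp: Bystander: wooden ring clamp, 32 x 149 x 23 mm, lying loose; origin at the centre of its underside.
- pliers1: Bystander: pliers with 142 mm length, 11 mm high, lying loose; origin at the centre of the underside.
- pliers3: Bystander: pliers with 121 mm length, 11 mm high, lying loose; origin at the centre of the underside.
- aa_cell: Bystander: small battery cell, 15 x 50 mm, lying loose; origin at the centre of its underside.
- dapping_block: Bystander: brass dapping cube, 48 mm, loose; origin at the centre of its underside.
- dapping_punch1: Bystander: steel ball punch, 15 x 73 mm, lying loose; origin at the centre of its underside.
- flux_tin: Bystander: round lidded tin, 65 mm wide, 28 mm high, loose; origin at the centre of its underside.
- handpiece: The handpiece as a whole; origin on its axis at the nose tip, 90 mm below handpiece_shoulder.
- yoke: The yoke: a level plate 8 mm thick (its top is the pocket floor) with a 20 mm wide slot for the neck. A rim 7.5 mm high with sloping inner side, 39 mm wide at the floor, stands round the seat, open only at the slot: enter with the flange's underside 9 to 22 mm above the seat, then drop it inside (1.5 mm to spare all round). Origin at the upper link's pin, 44 mm behind yoke_seat.

How it is judged:
By the outcome, as a careful person would: the job done as asked, in the order asked, and still so for the second after the job is handed in, with the robot touching nothing.
It also fails if it takes over 64 s, if anything falls off the work surface, if the arm or the gripper's body presses on something with over 40 N, if the wrist force passes 120 N, or if a joint passes its speed limit or range.

## Working session

There is one attempt and no reset: what is moved stays moved. The work goes in short steps, Python scripts to look and compute and a tool call to move; the robot and the scene stay as the last step left them, time stands still between calls to the robot, and variables do not carry over. Pictures are saved under pics/ and viewed, at most 10 in all, crops included, and the job is handed in when it is done.

Besides the shell and the picture viewer there is one more tool, called after "Request:" as name(argument=value, ...) on one line, values as JSON. servo_tool: Moves the arm, as the interface text tells. Shifts and turns lie within -1 to 1; 1 stands for 300 mm of shift or pi rad of turn. Its arguments: {"type":"object","properties":{"series":{"type":"array"},"grip_force":{"type":"number"}},"required":["series"]}

```bash
mkdir -p pics; ls
cat > h.py <<'E'
import numpy as np, cv2, pickle
from cell import get_obs, eyes, env
from scipy.spatial.transform import Rotation as R
def K(c): return np.array([[c['fx'],0,c['cx']],[0,c['fy'],c['cy']],[0,0,1.]])
def pose(o):
    r=R.from_euler('xyz',o['tool_rot'],degrees=True).as_matrix(); return r,np.array(o['tool_pos'])
def cam(name):
    o=get_obs(); c=eyes.read_camera(name)
    if 'mount' in c:
        r,p=pose(o); M=np.array(c['mount']); c['rotation']=r@M[:3,:3]; c['origin']=r@M[:3,3]+p
    c['rotation']=np.array(c['rotation']); c['origin']=np.array(c['origin']); return c
def rays(c,uv):
    u=cv2.undistortPoints(np.array(uv,float).reshape(-1,1,2),K(c),np.array(c['distortion'])).reshape(-1,2)
    return np.c_[u,np.ones(len(u))]@c['rotation'].T
def plane(c,uv,z):
    d=rays(c,uv); return c['origin']+d*((z-c['origin'][2])/d[:,2])[:,None]
def cloud(c):
    h,w=c['depth'].shape; v,u=np.mgrid[:h,:w]
    d=rays(c,np.stack([u,v],-1).reshape(-1,2)); P=c['origin']+d*c['depth'].reshape(-1,1)
    P[c['depth'].reshape(-1)==0]=np.nan; return P.reshape(h,w,3)
def save(c,n): cv2.imwrite('pics/'+n,c['frame'][:,:,::-1])
E
python3 - <<'E'
from h import *
print(get_obs())
for n in ['top','side','wrist']:
    c=cam(n); save(c,n+'0.png'); pickle.dump(c,open(n+'0.pkl','wb')); print(n,c['origin'],c['rotation'].round(3).tolist(),c['fx'],(c['depth']>0).mean())
a=cv2.imread('pics/top0.png');b=cv2.imread('pics/side0.png')
E
```

```text
pics
{'time_s': 0.0, 'qpos': array([76.78087574, 18.43898143, -4.01390222, 83.17676461,  1.29809155,
       78.54206798, -3.25972278]), 'joint_velocities': array([ 0.04608994,  0.00249312,  0.00164295, -0.07895292,  0.00448492,
        0.02994737, -0.13477066]), 'effort': array([ 8.12949452e-06, -4.91282558e+01, -4.03899942e-01, -3.12527525e+01,
       -6.38879905e-02,  4.36024368e-02,  1.91477634e-04]), 'tool_pos': array([ 0.15731996, -0.63008032,  0.2214459 ]), 'tool_rot': array([-1.79887600e+02,  9.47325125e-03,  1.40282726e+01]), 'force': array([ 0.12234499, -0.49308869,  0.02842456]), 'wrist_torque': array([-0.01841088, -0.02383965,  0.00477796]), 'grasp_force': 0.0, 'grip_width': 0.08726240351789204}
top [0.50904667 0.19183788 1.06218733] [-174.752, 2.15, -89.832] 422.81636202519985 0.9617869059244791
side [ 0.33264284 -0.50702211  0.51848   ] [-115.952, 0.615, -18.139] 387.2383620089085 0.9901529947916666
wrist [ 0.23278863 -0.611429    0.38294799] [[0.242, -0.93, -0.277], [-0.97, -0.233, -0.067], [-0.002, 0.285, -0.959]] 265.277073594924 0.9958852132161459
```

```bash
sed -i "s/    c\['rotation'\]=np.array(c\['rotation'\]);/    c['rotation']=np.array(c['rotation'])\n    if c['rotation'].ndim==1: c['rotation']=R.from_euler('xyz',c['rotation'],degrees=True).as_matrix()\n   /" h.py; sed -n 8,16p h.py
```

```text
o=get_obs(); c=eyes.read_camera(name)
    if 'mount' in c:
        r,p=pose(o); M=np.array(c['mount']); c['rotation']=r@M[:3,:3]; c['origin']=r@M[:3,3]+p
    c['rotation']=np.array(c['rotation'])
    if c['rotation'].ndim==1: c['rotation']=R.from_euler('xyz',c['rotation'],degrees=True).as_matrix()
    c['origin']=np.array(c['origin']); return c
def rays(c,uv):
    u=cv2.undistortPoints(np.array(uv,float).reshape(-1,1,2),K(c),np.array(c['distortion'])).reshape(-1,2)
    return np.c_[u,np.ones(len(u))]@c['rotation'].T
```

View pics/top0.png

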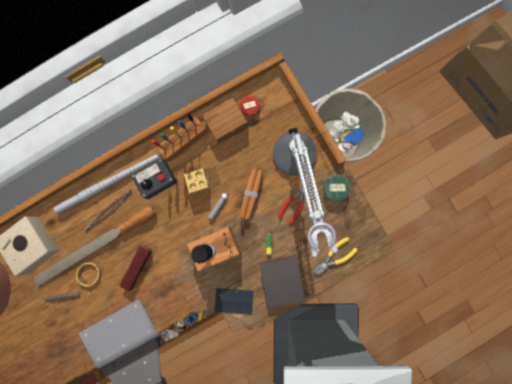

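View pics/side0.png

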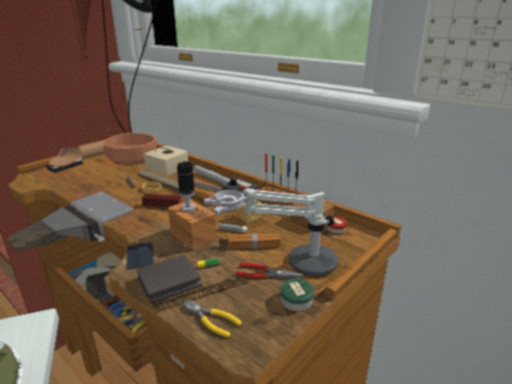

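Run:
```python
from h import *
for n in ['top','side']:
    c=cam(n); P=cloud(c); pickle.dump((c,P),open(n+'1.pkl','wb'))
    f=c['frame'].astype(int); hsv=cv2.cvtColor(c['frame'],cv2.COLOR_RGB2HSV)
    print(n,c['rotation'].round(2).tolist())
    for uv in ([(203,253),(213,248),(230,240),(295,155),(321,225),(313,245),(331,245),(308,190),(269,240),(337,188),(340,255)] if n=='top' else [(185,180),(190,230),(230,200),(315,240),(220,208),(260,195),(312,200)]):
        print(uv,P[uv[1],uv[0]].round(3))
    # black housing top: points between z=.17 and .25 near handpiece
    b=(f.max(2)<70)&(P[...,2]>.1)&(P[...,2]<.3)
    Q=P[b]; k,l,st,ce=cv2.connectedComponentsWithStats(b.astype(np.uint8))
    for i in range(1,k):
        if st[i,4]>40: q=P[l==i]; print('blk',st[i],np.nanmedian(q,0).round(3),np.nanmin(q,0).round(3),np.nanmax(q,0).round(3))
    w=(hsv[...,1]<60)&(hsv[...,2]>110)&(P[...,2]>.15)&(P[...,2]<.32)
    k,l,st,ce=cv2.connectedComponentsWithStats(w.astype(np.uint8))
    for i in range(1,k):
        if st[i,4]>40: q=P[l==i]; print('wht',st[i],np.nanmedian(q,0).round(3),np.nanmin(q,0).round(3),np.nanmax(q,0).round(3))
    if n=='top': im=cv2.resize(c['frame'][190:290,170:370,::-1],(800,400),interpolation=cv2.INTER_CUBIC)
    else: im=cv2.resize(c['frame'][150:290,150:350,::-1],(800,560),interpolation=cv2.INTER_CUBIC)
    cv2.imwrite('pics/'+n+'crop.png',im)
```

```text
top [[0.0, -1.0, 0.09], [-1.0, 0.0, 0.04], [-0.04, -0.09, -1.0]]
(203, 253) [0.451 0.332 0.193]
(213, 248) [0.455 0.327 0.082]
(230, 240) [0.474 0.288 0.078]
(295, 155) [0.662 0.14  0.141]
(321, 225) [0.509 0.093 0.214]
(313, 245) [0.47  0.109 0.22 ]
(331, 245) [0.469 0.072 0.208]
(308, 190) [ 0.597  0.099 -0.002]
(269, 240) [0.472 0.197 0.015]
(337, 188) [0.599 0.031 0.029]
(340, 255) [0.435 0.021 0.001]
blk [192 245  21  18 279] [0.45  0.334 0.193] [0.432 0.321 0.135] [0.467 0.355 0.198]
wht [   0    8  304  181 1113] [0.753 0.403 0.317] [0.575 0.12  0.154] [0.984 0.733 0.32 ]
wht [ 294  134   44  123 1411] [0.545 0.108 0.206] [0.447 0.06  0.151] [0.704 0.143 0.221]
side [[0.95, -0.15, 0.28], [-0.31, -0.41, 0.86], [-0.01, -0.9, -0.44]]
(185, 180) [0.443 0.321 0.158]
(190, 230) [0.438 0.274 0.051]
(230, 200) [0.491 0.1   0.203]
(315, 240) [0.683 0.122 0.064]
(220, 208) [0.464 0.063 0.21 ]
(260, 195) [0.546 0.091 0.208]
(312, 200) [0.665 0.116 0.167]
blk [106  71  13  51 103] [0.285 1.164 0.197] [0.278 1.143 0.101] [0.301 1.194 0.298]
blk [177 162  18  33 479] [0.444 0.323 0.162] [0.428 0.316 0.12 ] [0.466 0.348 0.195]
wht [ 182   30  186   33 3061] [1.671 2.665 0.235] [1.004 2.01  0.15 ] [2.046 3.784 0.32 ]
wht [109  65  27  32 265] [0.357 1.142 0.294] [0.298 1.021 0.188] [0.391 1.212 0.32 ]
wht [  131    69   381   136 22429] [0.871 0.284 0.232] [ 0.362 -0.01   0.15 ] [1.056 1.189 0.32 ]
wht [ 205  188  120   27 1571] [0.56  0.103 0.189] [0.446 0.063 0.15 ] [0.702 0.14  0.219]
wht [214 205  15   9  74] [0.464 0.063 0.21 ] [0.453 0.057 0.203] [0.478 0.075 0.211]
```

Run:
```python
import cv2,numpy as np
a=cv2.imread('pics/topcrop.png');b=cv2.imread('pics/sidecrop.png')
b=cv2.resize(b,(400,280)); a=cv2.resize(a,(600,300))
o=np.zeros((580,600,3),np.uint8);o[:300]=a;o[300:,:400]=b;cv2.imwrite('pics/both.png',o)
```

```text
(no output)
```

View pics/both.png

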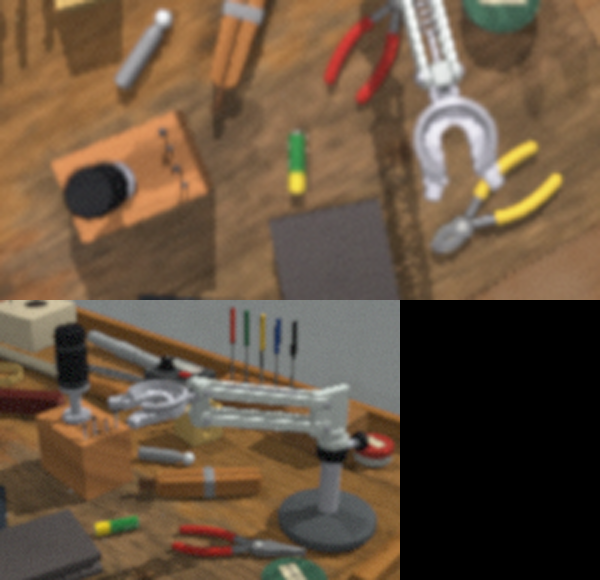

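Top view: black handpiece top at about (203,253) on the orange block. The yoke is centred at about (321,237) and opens downward (world -x). The side view agrees: handpiece at (185,180), yoke at (230,200). I'll go over the yoke first for a wrist look.

Request:
servo_tool(series=[[[0,0,-0.2,0,0,0,1],[0.927,-0.37,-0.593,0,0,0,1],[0.927,-0.37,-0.593,0,0,0,1],[0.927,-0.37,-0.593,0,0,0,1],[0.927,-0.37,-0.593,0,0,0,1],[0.927,-0.37,-0.593,0,0,0,1],[0.927,-0.37,-0.593,0,0,0,1],[0.927,-0.37,-0.593,0,0,0,1],[0.927,-0.37,-0.593,0,0,0,1],[0.927,-0.37,-0.593,0,0,0,1]]])

```text
time_s: 1.08
tool_pos: [0.4089, -0.449, 0.4042]
tool_rot: [179.9, -0.5, 14.8]
force: [-0.2, 0.7, -0.6]
grip_width: 0.0872
grasp_force: 0.0
```

Request:
servo_tool(series=[[[0.546,-0.809,0,0,0,0,1],[0.546,-0.809,0,0,0,0,1],[0.546,-0.809,0,0,0,0,1],[0.546,-0.809,0,0,0,0,1],[0.546,-0.809,0,0,0,0,1],[0.546,-0.809,0,0,0,0,1],[0.546,-0.809,0,0,0,0,1],[0.546,-0.809,0,0,0,0,1]]])

```text
time_s: 1.75
tool_pos: [0.5034, -0.1697, 0.4011]
tool_rot: [-179.8, -0.2, 14.9]
force: [-0.2, 1.2, 0.9]
grip_width: 0.0872
grasp_force: 0.0
```

Request:
servo_tool(series=[[[0.249,-0.886,0.1,0,0,0,1],[0.249,-0.886,0.1,0,0,0,1],[0.249,-0.886,0.1,0,0,0,1],[0.249,-0.886,0.1,0,0,0,1],[0.249,-0.886,0.1,0,0,0,1],[0.249,-0.886,0.1,0,0,0,1],[0.249,-0.886,0.1,0,0,0,1],[0.249,-0.886,0.1,0,0,0,1],[0.249,-0.886,0.1,0,0,0,1],[0.249,-0.886,0.1,0,0,0,1]]])

```text
time_s: 2.58
tool_pos: [0.5088, 0.0942, 0.3703]
tool_rot: [179.9, 0.0, 14.0]
force: [0.5, -0.6, -0.4]
grip_width: 0.0873
grasp_force: 0.0
```

Run:
```python
from h import *
print({k:get_obs()[k] for k in('time_s','tool_pos','force')})
c=cam('wrist'); P=cloud(c); pickle.dump((c,P),open('w1.pkl','wb')); save(c,'w1.png'); t=cam('top')
im=np.hstack([c['frame'][:,:,::-1]]); cv2.imwrite('pics/w1.png',im)
# seat rows in depth
m=(P[...,2]>.195)&(P[...,2]<.235)&(np.hypot(P[...,0]-.485,P[...,1]-.09)<.08)
print(m.sum()); ys,xs=np.where(m); print(xs.min(),xs.max(),ys.min(),ys.max())
h,e=np.histogram(P[m][:,2],40); print(np.c_[e[:-1].round(4),h].tolist())
```

```text
{'time_s': 2.5833, 'tool_pos': array([0.5087823 , 0.09417575, 0.37029008]), 'force': array([ 0.5064895 , -0.56524746, -0.44461361])}
1825
231 273 132 223
[[0.1954, 3.0], [0.196, 2.0], [0.1966, 1.0], [0.1972, 3.0], [0.1978, 1.0], [0.1984, 1.0], [0.199, 0.0], [0.1996, 0.0], [0.2002, 5.0], [0.2008, 4.0], [0.2014, 6.0], [0.202, 11.0], [0.2026, 17.0], [0.2032, 24.0], [0.2038, 22.0], [0.2044, 22.0], [0.205, 18.0], [0.2056, 19.0], [0.2062, 22.0], [0.2068, 16.0], [0.2074, 56.0], [0.208, 146.0], [0.2086, 241.0], [0.2092, 222.0], [0.2098, 119.0], [0.2105, 50.0], [0.2111, 45.0], [0.2117, 37.0], [0.2123, 33.0], [0.2129, 35.0], [0.2135, 31.0], [0.2141, 40.0], [0.2147, 50.0], [0.2153, 78.0], [0.2159, 131.0], [0.2165, 143.0], [0.2171, 97.0], [0.2177, 54.0], [0.2183, 15.0], [0.2189, 5.0]]
```

View pics/w1.png

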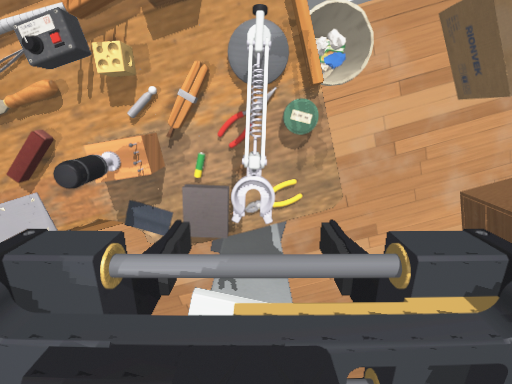

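```bash
cat > yoke.py <<'E'
from h import *
from scipy.optimize import least_squares
def circ(q,r=None):
    f=lambda p: np.hypot(q[:,0]-p[0],q[:,1]-p[1])-(p[2] if r is None else r)
    s=least_squares(f,[*q.mean(0)[:2],.022],loss='soft_l1',f_scale=.001); return s.x
def an(c,P,zoff=0):
    z=P[...,2]
    m=(z>.200)&(z<.225)&(np.hypot(P[...,0]-.475,P[...,1]-.09)<.075)
    k,l,st,ce=cv2.connectedComponentsWithStats(m.astype(np.uint8)); i=1+st[1:,4].argmax(); m=l==i
    rim=m&(z>.2145); fl=m&(z>.2075)&(z<.2105)
    return m,rim,fl
E
python3 - <<'E'
from yoke import *
for n in ['w1','top1','side1']:
    c,P=pickle.load(open(n+'.pkl','rb'))
    m,rim,fl=an(c,P); q=P[rim]; x=circ(q)
    print(n,m.sum(),rim.sum(),'rim circle',x.round(4),'z',np.median(q[:,2]).round(4),'floor z',np.median(P[fl][:,2]).round(4), 'bbox',P[m].min(0).round(3),P[m].max(0).round(3))
    # mask-based: hand contour of rays at rim-plane
    # column: dark/grey base & post
    b=(P[...,2]>.06)&(P[...,2]<.13)&(np.hypot(P[...,0]-.68,P[...,1]-.135)<.05); 
    if b.sum(): print(' post',b.sum(),np.median(P[b],0).round(4), P[b].min(0).round(3),P[b].max(0).round(3))
    b=(P[...,2]>.012)&(P[...,2]<.05)&(np.hypot(P[...,0]-.68,P[...,1]-.135)<.08); 
    if b.sum(): print(' base',b.sum(),circ(P[b]),np.median(P[b],0).round(4), P[b].min(0).round(3),P[b].max(0).round(3))
    b=(P[...,2]>.14)&(P[...,2]<.21)&(P[...,0]>.53)&(P[...,0]<.72)&(abs(P[...,1]-.12)<.06)
    q=P[b]; A=np.polyfit(q[:,0],q[:,1],1); print(' links y=',A.round(4),'yaw',np.degrees(np.arctan(A[0])).round(2))
    # handpiece top disc
    b=(c['frame'].max(2)<75)&(P[...,2]>.185)&(P[...,2]<.205)&(np.hypot(P[...,0]-.45,P[...,1]-.33)<.04)
    if b.sum():
        ys,xs=np.where(b); print(' top disc',b.sum(),P[b].mean(0).round(4),circ(P[b],.019)[:2], (P[b].min(0)+P[b].max(0))/2)
        mm=((c['frame'].max(2)<75)&(P[...,2]>.118)&(P[...,2]<.205)&(np.hypot(P[...,0]-.45,P[...,1]-.33)<.04)); q=P[mm]; q=q[q[:,2]<.185]; print(' side fit',len(q),circ(q,.019)[:2])
E
```

```text
w1 1692 587 rim circle [0.4957 0.0943 0.0286] z 0.2166 floor z 0.2091 bbox [0.445 0.06  0.201] [0.549 0.119 0.219]
 post 282 [0.6962 0.1397 0.1131] [0.657 0.118 0.09 ] [0.73  0.151 0.13 ]
 base 2067 [0.69101881 0.13402471 0.04106857] [0.6839 0.1318 0.0174] [0.632 0.079 0.012] [0.741 0.187 0.047]
 links y= [ 0.1994 -0.0039] yaw 11.28
 top disc 574 [0.4488 0.3355 0.1917] [0.43924071 0.33942971] [0.44850328 0.3366492  0.19011412]
 side fit 597 [0.44601795 0.33955146]
top1 699 237 rim circle [0.4972 0.0946 0.0275] z 0.2173 floor z 0.2094 bbox [0.447 0.06  0.202] [0.549 0.119 0.221]
 post 132 [0.6951 0.1421 0.113 ] [0.658 0.118 0.09 ] [0.729 0.151 0.13 ]
 base 982 [0.69076249 0.13071158 0.04184841] [0.6848 0.1477 0.0185] [0.611 0.08  0.012] [0.74  0.187 0.043]
 links y= [ 0.2018 -0.0049] yaw 11.41
 top disc 231 [0.4495 0.3379 0.1934] [0.43772958 0.33407757] [0.44981883 0.33834234 0.1925256 ]
 side fit 51 [0.44956561 0.34032357]
side1 795 195 rim circle [0.4887 0.0897 0.0251] z 0.2169 floor z 0.2098 bbox [0.445 0.057 0.2  ] [0.55  0.116 0.219]
 post 455 [0.6847 0.1241 0.1004] [0.657 0.114 0.06 ] [0.73  0.148 0.13 ]
 base 1066 [0.68707369 0.13164691 0.03782827] [0.6791 0.1205 0.0185] [0.633 0.077 0.012] [0.74  0.185 0.05 ]
 links y= [ 0.2156 -0.0201] yaw 12.17
 top disc 102 [0.4464 0.3291 0.1907] [0.44619291 0.34099915] [0.44656993 0.33243157 0.18993006]
 side fit 387 [0.4466187  0.33868059]
```

Request:
servo_tool(series=[[[-0.215,-0.02,0.28,0,0,0.0144,1],[-0.215,-0.02,0.28,0,0,0.0144,1],[-0.215,-0.02,0.28,0,0,0.0144,1],[-0.215,-0.02,0.28,0,0,0.0144,1],[-0.215,-0.02,0.28,0,0,0.0144,1],[-0.215,-0.02,0.28,0,0,0.0144,1]]])

```text
time_s: 3.18
tool_pos: [0.4461, 0.0852, 0.2881]
tool_rot: [180.0, -0.2, 11.3]
force: [0.6, 0.1, 0.4]
grip_width: 0.0869
grasp_force: 0.0
```

Run:
```python
from yoke import *
c=cam('wrist'); P=cloud(c); pickle.dump((c,P),open('w2.pkl','wb'))
print(get_obs()['tool_pos'],get_obs()['tool_rot'])
C=np.array([.6865,.133])
for n in ['w1','w2','top1','side1']:
    c,P=pickle.load(open(n+'.pkl','rb')); m,rim,fl=an(c,P); print(n,m.sum())
    a=np.radians(11.4); e=np.array([np.cos(a),np.sin(a)]); f=np.array([-e[1],e[0]])
    q=P[m]; s=(q[:,:2]-C)@e; t=(q[:,:2]-C)@f
    for s0 in np.arange(-.248,-.150,.004):
        k=(s>=s0)&(s<s0+.004)
        if k.sum()<4: continue
        tt=np.sort(t[k])*1e3; g=np.diff(tt); j=g.argmax()
        r=q[k][:,2]>.2145; tr=t[k][r]*1e3
        print(round(s0*1e3+2),k.sum(),'t %.1f %.1f'%(tt[0],tt[-1]),'gap %.1f..%.1f'%(tt[j],tt[j+1]),'rim', '%.1f %.1f n%d'%(tr.min(),tr.max(),len(tr)) if len(tr) else '')
    if n=='w2': im=c['frame']; ys,xs=np.where(m); cv2.imwrite('pics/w2.png',cv2.resize(im[max(0,ys.min()-40):ys.max()+40,max(0,xs.min()-60):xs.max()+60,::-1],None,fx=3,fy=3,interpolation=cv2.INTER_CUBIC)[:600,:800])
```

```text
[0.44639477 0.0855214  0.28827666] [179.99733093  -0.1980923   11.37731146]
w1 1692
-242 15 t -22.6 24.8 gap -18.7..18.2 rim 
-238 46 t -26.6 26.6 gap -15.9..15.7 rim 
-234 52 t -24.8 25.0 gap -14.3..10.5 rim 
-230 60 t -24.5 23.7 gap -10.2..10.6 rim 
-226 45 t -24.4 23.8 gap -10.2..10.7 rim -18.8 18.1 n17
-222 63 t -24.1 23.8 gap -11.1..9.8 rim -21.1 20.8 n35
-218 74 t -23.5 23.4 gap -10.8..9.8 rim -23.5 23.4 n30
-214 81 t -25.6 24.7 gap -10.7..9.9 rim -25.6 24.7 n26
-210 86 t -26.6 26.1 gap -10.5..9.9 rim -26.6 26.1 n27
-206 82 t -26.6 26.1 gap -10.2..10.1 rim -26.6 26.1 n25
-202 84 t -26.4 26.3 gap -10.0..10.2 rim -26.3 26.3 n23
-198 94 t -26.0 26.3 gap -6.1..6.6 rim -26.0 26.3 n26
-194 110 t -24.6 25.0 gap -24.5..-23.2 rim -24.6 25.0 n27
-190 105 t -23.1 22.7 gap -23.1..-21.7 rim -23.1 22.7 n31
-186 87 t -20.3 20.2 gap 7.0..8.2 rim -20.3 20.2 n36
-182 83 t -16.4 16.6 gap 0.8..2.0 rim -16.4 16.6 n64
-178 67 t -9.0 9.5 gap -3.9..-2.7 rim -7.6 9.5 n26
-174 45 t -8.8 8.7 gap 0.0..1.2 rim 
-170 39 t -8.6 8.9 gap 3.8..5.0 rim -3.5 3.8 n6
-166 50 t -11.8 10.0 gap 6.4..7.7 rim -11.8 10.0
[... 3197 characters left out ...]
..5.4 rim -28.3 22.0 n12
-198 49 t -28.2 22.5 gap -23.9..-10.1 rim -28.2 22.5 n10
-194 43 t -26.7 18.9 gap -21.6..-7.5 rim -26.3 18.9 n10
-190 37 t -24.5 18.7 gap -20.0..-8.3 rim -24.5 18.7 n11
-186 37 t -21.1 13.3 gap -16.3..-13.3 rim -19.2 13.3 n14
-182 27 t -15.0 10.0 gap -5.0..-2.2 rim -15.0 10.0 n18
-178 11 t -12.1 -5.8 gap -7.5..-5.8 rim -7.5 -5.8 n2
-174 14 t -11.6 -1.2 gap -7.7..-5.4 rim 
-170 27 t -11.5 7.3 gap 3.2..6.1 rim -7.2 2.5 n6
-166 39 t -16.8 10.3 gap -0.7..2.1 rim -13.1 8.4 n18
-162 29 t -17.0 8.7 gap 0.9..8.7 rim -14.2 8.7 n14
-158 19 t -16.3 8.2 gap 1.3..8.2 rim -13.9 8.2 n10
-154 13 t -14.6 -3.0 gap -12.3..-7.9 rim -7.9 -3.0 n3
-150 10 t -14.0 -11.4 gap -12.6..-11.4 rim
```

View pics/w2.png

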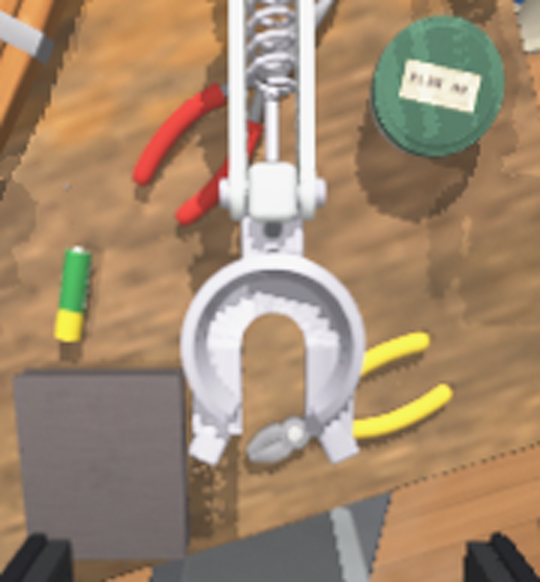

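Wrist view: slot symmetric, yoke axis yaw about 11.4°, rim centre about 206 mm from the column. It all matches the text. Next I'll hover over the handpiece.

Request:
servo_tool(series=[[[0.166,-0.825,0,0,0,0,1],[0.166,-0.825,0,0,0,0,1],[0.166,-0.825,0,0,0,0,1],[0.166,-0.825,0,0,0,0,1],[0.166,-0.825,0,0,0,0,1],[0.166,-0.825,0,0,0,0,1],[0.166,-0.825,0,0,0,0,1],[0.166,-0.825,0,0,0,0,1],[0.166,-0.825,0,0,0,0,1],[0.166,-0.825,0,0,0,0,1]]])

```text
time_s: 4.07
tool_pos: [0.4458, 0.3368, 0.2869]
tool_rot: [180.0, -0.0, 11.3]
force: [-0.3, -0.7, -0.5]
grip_width: 0.0869
grasp_force: 0.0
```

Run:
```python
from yoke import *
c=cam('wrist'); P=cloud(c); pickle.dump((c,P),open('w3.pkl','wb')); save(c,'w3.png')
o=get_obs();print(o['tool_pos'],o['tool_rot'],o['force'])
C=np.array([.6865,.133]);a=np.radians(11.4); e=np.array([np.cos(a),np.sin(a)]); f=np.array([-e[1],e[0]])
for n in ['w1','w2','top1']:
    cc,Q=pickle.load(open(n+'.pkl','rb')); m,rim,fl=an(cc,Q); q=Q[rim]; s=(q[:,:2]-C)@e; q=q[s<-.1785]; x=circ(q)
    print(n,x.round(4),'s,t',((x[:2]-C)@e).round(4),((x[:2]-C)@f).round(4),np.median(Q[fl][:,2]).round(4))
for n in ['w2','w3']:
    c,P=pickle.load(open(n+'.pkl','rb'))
    mm=(P[...,2]>.12)&(P[...,2]<.21)&(np.hypot(P[...,0]-.447,P[...,1]-.338)<.05)
    z=P[...,2]; 
    if mm.sum()==0: continue
    print(n,'ztop',np.percentile(z[mm],[50,90,99]).round(4))
    t=mm&(z>np.percentile(z[mm],90)-.004)
    k,l,st,ce=cv2.connectedComponentsWithStats(t.astype(np.uint8)); i=1+st[1:,4].argmax(); t=l==i
    cn=max(cv2.findContours(t.astype(np.uint8),0,1)[0],key=len).reshape(-1,2)
    print(' disc n',t.sum(),P[t].mean(0).round(4),'enclosing',cv2.minEnclosingCircle(P[t][:,:2].astype(np.float32)),'edge fit',circ(plane(c,cn,z[t].mean())).round(4), 'eqr',np.sqrt(t.sum()/np.pi)*(c['origin'][2]-.194)/c['fx'])
    sd=mm&(z<.182)&(z>.13); print(' side',sd.sum(),circ(P[sd],.019)[:2].round(4))
```

```text
[0.44574419 0.33642812 0.28687958] [ 1.79951274e+02 -5.75457719e-02  1.12256518e+01] [ 0.60419702  0.86344199 -0.18019587]
w1 [0.4862 0.0924 0.0246] s,t -0.2044 -0.0002 0.2091
w2 [0.486  0.0922 0.0246] s,t -0.2046 -0.0003 0.2092
top1 [0.4879 0.0925 0.0236] s,t -0.2027 -0.0005 0.2094
w2 ztop [0.1752 0.1927 0.1938]
 disc n 699 [0.4476 0.3319 0.192 ] enclosing ((0.44749411940574646, 0.3371240794658661), 0.01808752678334713) edge fit [0.4476 0.3328 0.0152] eqr 0.01437739556887308
 side 1189 [0.4464 0.3395]
w3 ztop [0.1917 0.1931 0.1939]
 disc n 919 [0.4479 0.3399 0.1922] enclosing ((0.4471568167209625, 0.3397676944732666), 0.017909454181790352) edge fit [0.4477 0.3399 0.0171] eqr 0.016396823693810746
 side 256 [0.4466 0.3398]
```

View pics/w3.png

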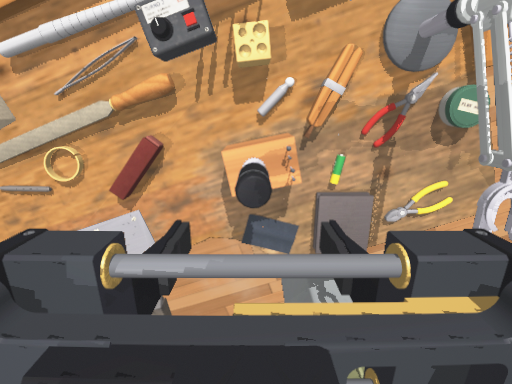

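Request:
servo_tool(series=[[[0.0064,-0.0098,0.1,0,0,0,1],[0.0064,-0.0098,0.2,0,0,0,1],[0.0064,-0.0098,0.3,0,0,0,1],[0.0064,-0.0098,0.4,0,0,0,1],[0.0064,-0.0098,0.47,0,0,0,1],[0.0064,-0.0098,0.5065,0,0,0,1],[0.0064,-0.0098,0.5065,0,0,0,1],[0.0064,-0.0098,0.5065,0,0,0,1],[0.0064,-0.0098,0.5065,0,0,0,1]]])

```text
time_s: 4.87
tool_pos: [0.4469, 0.3418, 0.1363]
tool_rot: [-180.0, -0.2, 11.4]
force: [0.4, 0.4, 0.2]
grip_width: 0.087
grasp_force: 0.0
```

Run:
```python
from h import *
o=get_obs(); print(o['tool_pos'],o['tool_rot'],o['force'])
F=[]
for i in range(6): eyes.read_camera('top'); F.append(get_obs()['force'])
print(np.array(F).round(2)); o=get_obs(); print(o['tool_pos'],o['tool_rot'])
```

```text
[0.44685525 0.34183814 0.13632453] [-1.79960127e+02 -1.66271890e-01  1.13717137e+01] [0.38577567 0.38144137 0.15348348]
[[-0.13  0.32 -0.15]
 [ 0.1  -0.64  0.11]
 [-0.03 -0.8  -0.1 ]
 [-0.74  0.83 -0.18]
 [ 0.76 -0.59 -0.8 ]
 [-0.01  0.2  -0.13]]
[0.4458905  0.34177141 0.13516404] [-1.79992539e+02 -6.44149201e-02  1.14323293e+01]
```

Request:
servo_tool(series=[[[0.001,0.005,0,0,0,0,1],[0.001,0.005,0,0,0,0,0.7],[0.001,0.005,0,0,0,0,0.55],[0.001,0.005,0,0,0,0,0.45],[0.001,0.005,0,0,0,0,0.35],[0.001,0.005,0,0,0,0,0.3],[0.001,0.005,0,0,0,0,0.3],[0.001,0.005,0,0,0,0,0.3],[0.001,0.005,0,0,0,0,0.3],[0.001,0.005,0,0,0,0,0.3],[0.001,0.005,0,0,0,0,0.3],[0.001,0.005,0,0,0,0,0.3]]], grip_force=20)

```text
time_s: 6.17
tool_pos: [0.4462, 0.3398, 0.1344]
tool_rot: [180.0, 0.0, 11.4]
force: [0.7, -1.0, -0.3]
grip_width: 0.0376
grasp_force: 20.0
```

```bash
cat >> h.py <<'E'
def avg(n=8):
    L=[]
    for i in range(n): eyes.read_camera('top'); L.append(get_obs())
    a=lambda k: np.mean([np.array(o[k]) for o in L],0)
    r=np.array([o['tool_rot'] for o in L]); r[:,0]%=360
    print('t',round(L[-1]['time_s'],2),'pos',a('tool_pos').round(4),'rot',r.mean(0).round(2),'F',a('force').round(2),'T',a('wrist_torque').round(3),'grip',a('grasp_force').round(1),a('grip_width').round(4))
    return a('tool_pos'),a('force')
E
python3 -c "
from h import *
avg(6)"
```

```text
t 6.47 pos [0.4462 0.3399 0.1344] rot [1.7998e+02 1.0000e-02 1.1430e+01] F [ 0.43 -1.07  0.09] T [-0.196 -0.037  0.003] grip 20.0 0.0376
```

Request:
servo_tool(series=[[[0,0,-0.03,0,0,0,0.3],[0,0,-0.08,0,0,0,0.3],[0,0,-0.14,0,0,0,0.3],[0,0,-0.2,0,0,0,0.3],[0,0,-0.26,0,0,0,0.3],[0,0,-0.32,0,0,0,0.3],[0,0,-0.36,0,0,0,0.3],[0,0,-0.38,0,0,0,0.3],[0,0,-0.38,0,0,0,0.3],[0,0,-0.38,0,0,0,0.3],[0,0,-0.38,0,0,0,0.3]]])

```text
time_s: 7.38
tool_pos: [0.4456, 0.3395, 0.2471]
tool_rot: [179.9, 0.1, 11.4]
force: [-0.1, -0.1, -6.4]
grip_width: 0.0375
grasp_force: 20.0
```

```bash
python3 -c "
from h import *
avg(12)
c=cam('wrist'); P=cloud(c); save(c,'w4.png'); pickle.dump((c,P),open('w4.pkl','wb'))"
```

```text
t 7.98 pos [0.446  0.3399 0.2479] rot [1.7998e+02 5.0000e-02 1.1440e+01] F [-0.27  0.02 -5.93] T [-0.01   0.005 -0.01 ] grip 20.0 0.0376
```

View pics/w4.png

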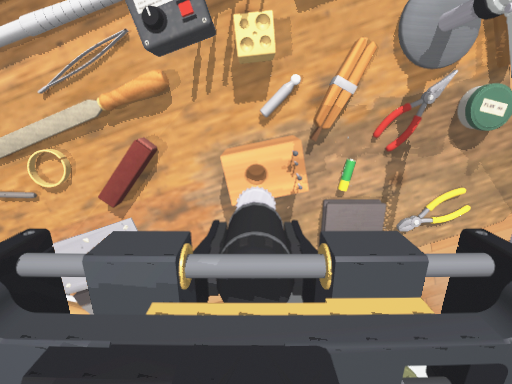

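Handpiece is out of the block, with the empty socket visible at (256,172). It hangs straight and weighs about 5.9 N. Next, bring it in front of the yoke.

Request:
servo_tool(series=[[[-0.01,0.04,0.008,0,0,0,0.3],[-0.03,0.12,0.008,0,0,0,0.3],[-0.058,0.22,0.008,0,0,0,0.3],[-0.086,0.33,0.008,0,0,0,0.3],[-0.115,0.44,0.008,0,0,0,0.3],[-0.144,0.55,0.008,0,0,0,0.3],[-0.172,0.66,0.008,0,0,0,0.3],[-0.196,0.75,0.008,0,0,0,0.3],[-0.212,0.81,0.008,0,0,0,0.3],[-0.218,0.835,0.008,0,0,0,0.3],[-0.218,0.835,0.008,0,0,0,0.3],[-0.218,0.835,0.008,0,0,0,0.3]]])

```text
time_s: 9.03
tool_pos: [0.4318, 0.083, 0.2462]
tool_rot: [-180.0, -0.0, 11.5]
force: [-0.4, 0.6, -6.5]
grip_width: 0.0374
grasp_force: 20.0
```

Run:
```python
from yoke import *
p,F=avg(10)
c=cam('wrist'); P=cloud(c); pickle.dump((c,P),open('w5.pkl','wb')); save(c,'w5.png')
# yoke as seen now, handpiece's tool position
C=np.array([.6865,.133]);a=np.radians(11.4); e=np.array([np.cos(a),np.sin(a)]); f=np.array([-e[1],e[0]])
m,rim,fl=an(c,P); q=P[rim]; s=(q[:,:2]-C)@e; q=q[(s<-.1785)&(s>-.228)]; print(len(q),circ(q).round(4),circ(q,.0246)[:2].round(4))
q=P[m]; s=(q[:,:2]-C)@e; t=(q[:,:2]-C)@f*1e3
for s0 in np.arange(-.224,-.18,.006):
    k=(s>=s0)&(s<s0+.006)
    if k.sum()<5: continue
    tt=np.sort(t[k]); j=np.diff(tt).argmax(); print(round(s0*1e3+3),k.sum(),tt[[0,j,j+1,-1]].round(1))
print('tool s,t',(p[:2]-C)@e,(p[:2]-C)@f)
```

```text
t 9.53 pos [0.4317 0.0829 0.2461] rot [180.02  -0.    11.56] F [ 0.24  0.09 -5.69] T [ 0.023  0.009 -0.01 ] grip 20.0 0.0375
1257 [0.4855 0.0918 0.0243] [0.4854 0.0918]
-221 325 [-25.5 -10.5   9.5  24.1]
-215 359 [-26.4 -10.7   9.5  25.1]
-209 396 [-27.5 -10.6   9.5  26. ]
-203 397 [-27.5  -9.9   8.6  25.8]
-197 494 [-26.6   2.7   3.4  25.4]
-191 544 [-24.2   0.5   1.2  23. ]
-185 435 [-20.5  18.   18.8  18.8]
-179 219 [-12.6 -12.6 -11.9  11. ]
tool s,t -0.25965662592833094 0.0012513566504163112
```

View pics/w5.png

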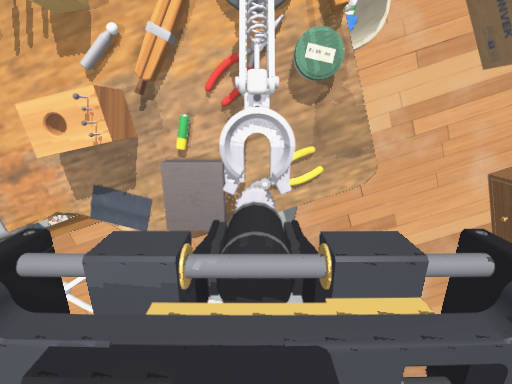

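Run:
```python
from yoke import *
for n,p in [('w4',[.446,.3399,.2479]),('w5',[.4317,.0829,.2461])]:
    c,P=pickle.load(open(n+'.pkl','rb')); p=np.array(p)
    d=P-p; z=d[...,2]; a=np.radians(11.5); x=d[...,0]*np.cos(a)+d[...,1]*np.sin(a); y=d[...,0]*np.sin(a)-d[...,1]*np.cos(a)
    k=(abs(y)<.0165)&(x>0)&(x<.03)&(z>-.018)&(z<.05)
    q=np.c_[x,y,z][k]
    print(n,len(q),np.percentile(q[:,2],[1,50,99]).round(4))
    for lo,hi in [(-.018,0),(0,.02),(.02,.05)]:
        qq=q[(q[:,2]>lo)&(q[:,2]<hi)]
        if len(qq)>20: print('  ',lo,len(qq),'x,y of axis in tool',circ(qq,.019)[:2].round(4),circ(qq).round(4), 'xmax',np.percentile(qq[:,0],95).round(4))
    k=(abs(y)<.02)&(abs(x)<.03)&(z<-.015)&(z>-.12); q=np.c_[x,y,z][k]
    h,e=np.histogram(q[:,2],30); print('  low z hist',[(round(b,3),int(n)) for b,n in zip(e,h)])
```

```text
Traceback (most recent call last):
IndexError: boolean index did not match indexed array along axis 1; size of axis is 1536 but size of corresponding boolean axis is 512
```

Run:
```python
from yoke import *
for n,p in [('w4',[.446,.3399,.2479]),('w5',[.4317,.0829,.2461])]:
    c,P=pickle.load(open(n+'.pkl','rb')); p=np.array(p)
    d=P-p; z=d[...,2]; a=np.radians(11.5); x=d[...,0]*np.cos(a)+d[...,1]*np.sin(a); y=d[...,0]*np.sin(a)-d[...,1]*np.cos(a)
    T=np.stack([x,y,z],-1)
    q=T[(abs(y)<.0165)&(x>0)&(x<.03)&(z>-.018)&(z<.05)]
    print(n,len(q),np.percentile(q[:,2],[1,50,99]).round(4))
    for lo,hi in [(-.018,0),(0,.02),(.02,.05)]:
        qq=q[(q[:,2]>lo)&(q[:,2]<hi)]
        if len(qq)>20: print('  ',lo,len(qq),'x,y of axis in tool',circ(qq,.019)[:2].round(4),circ(qq).round(4), 'xmax',np.percentile(qq[:,0],95).round(4))
    q=T[(abs(y)<.02)&(abs(x)<.03)&(z<-.015)&(z>-.12)]
    h,e=np.histogram(q[:,2],30); print('  low z hist',[(round(b,3),int(n)) for b,n in zip(e,h)])
```

```text
w4 2282 [-0.0167  0.0266  0.0497]
   -0.018 307 x,y of axis in tool [ 0.0004 -0.0006] [ 0.0003 -0.0006  0.0191] xmax 0.0197
   0 577 x,y of axis in tool [ 0.0004 -0.0006] [ 0.0007 -0.0006  0.0187] xmax 0.0196
   0.02 1398 x,y of axis in tool [ 0.0005 -0.0006] [ 0.0009 -0.0006  0.0186] xmax 0.0197
  low z hist [(np.float64(-0.06), 9), (np.float64(-0.059), 20), (np.float64(-0.057), 16), (np.float64(-0.056), 27), (np.float64(-0.054), 216), (np.float64(-0.053), 190), (np.float64(-0.051), 6), (np.float64(-0.05), 0), (np.float64(-0.048), 0), (np.float64(-0.047), 0), (np.float64(-0.045), 0), (np.float64(-0.044), 0), (np.float64(-0.042), 0), (np.float64(-0.041), 0), (np.float64(-0.039), 0), (np.float64(-0.038), 0), (np.float64(-0.036), 0), (np.float64(-0.035), 0), (np.float64(-0.033), 0), (np.float64(-0.032), 0), (np.float64(-0.03), 0), (np.float64(-0.029), 0), (np.float64(-0.027), 0), (np.float64(-0.026), 0), (np.float64(-0.024), 0), (np.float64(-0.023), 0), (np.float64(-0.021), 0), (np.float64(-0.02), 4), (np.float64(-0.018), 26), (np.float64(-0.017), 22)]
w5 2297 [-0.0161  0.0268  0.0496]
[... 327 characters left out ...]
4(-0.058), 22), (np.float64(-0.057), 26), (np.float64(-0.055), 135), (np.float64(-0.054), 269), (np.float64(-0.052), 14), (np.float64(-0.051), 0), (np.float64(-0.049), 0), (np.float64(-0.048), 0), (np.float64(-0.046), 0), (np.float64(-0.045), 0), (np.float64(-0.043), 3), (np.float64(-0.042), 1), (np.float64(-0.04), 5), (np.float64(-0.038), 132), (np.float64(-0.037), 95), (np.float64(-0.035), 1), (np.float64(-0.034), 0), (np.float64(-0.032), 0), (np.float64(-0.031), 0), (np.float64(-0.029), 0), (np.float64(-0.028), 0), (np.float64(-0.026), 0), (np.float64(-0.025), 0), (np.float64(-0.023), 0), (np.float64(-0.021), 1), (np.float64(-0.02), 13), (np.float64(-0.018), 22), (np.float64(-0.017), 19)]
```

Request:
servo_tool(series=[[[0,0.005,0,0,0,0,0.3],[0.01,0.005,0,0,0,0,0.3],[0.03,0.005,0,0,0,0,0.3],[0.05,0.005,0,0,0,0,0.3],[0.07,0.005,0,0,0,0,0.3],[0.09,0.005,0,0,0,0,0.3],[0.11,0.005,0,0,0,0,0.3],[0.13,0.005,0,0,0,0,0.3],[0.15,0.005,0,0,0,0,0.3],[0.165,0.005,0,0,0,0,0.3],[0.175,0.005,0,0,0,0,0.3],[0.18,0.005,0,0,0,0,0.3]]])

```text
time_s: 10.58
tool_pos: [0.4853, 0.091, 0.246]
tool_rot: [-180.0, 0.0, 11.4]
force: [-0.4, -0.7, -4.8]
grip_width: 0.0375
grasp_force: 20.0
```

```bash
cat > rel.py <<'E'
from yoke import *
def rel(p,yaw=11.5,z0=.2092,img=None):
    c=cam('wrist'); P=cloud(c); p=np.array(p)
    if img: save(c,img)
    d=P-p; a=np.radians(yaw); x=d[...,0]*np.cos(a)+d[...,1]*np.sin(a); y=d[...,0]*np.sin(a)-d[...,1]*np.cos(a)
    T=np.stack([x,y,P[...,2]],-1); z=d[...,2]
    h=circ(T[(abs(y)<.0165)&(x>0)&(x<.03)&(z>-.016)&(z<.04)],.019)[:2]
    near=(np.hypot(x,y)<.035)&(T[...,2]>z0-.02)&(T[...,2]<z0+.02)&(z<-.005)
    q=T[near&(np.hypot(x,y)>.0215)]
    zt=np.percentile(q[:,2],90); r=q[q[:,2]>zt-.003]; r=r[np.hypot(*(r[:,:2]-h).T)>.02]
    s=circ(r,.0245)[:2]
    print('axis in tool',h.round(4),'rim centre in tool',s.round(4),len(r),'rim top',zt.round(4),'-> need',(s-h).round(4),'above seat',(p[2]-.0213-(zt-.0075)).round(4))
E
python3 -c "
from rel import *
p,F=avg(8); rel(p,img='w6.png')"
```

```text
t 10.98 pos [0.4849 0.0908 0.246 ] rot [1.7999e+02 1.0000e-02 1.1430e+01] F [-0.   -0.01 -5.75] T [0.    0.035 0.01 ] grip 20.0 0.0376
axis in tool [ 0.0002 -0.0004] rim centre in tool [ 0.0017 -0.001 ] 699 rim top 0.2173 -> need [ 0.0015 -0.0006] above seat 0.0149
```

View pics/w6.png

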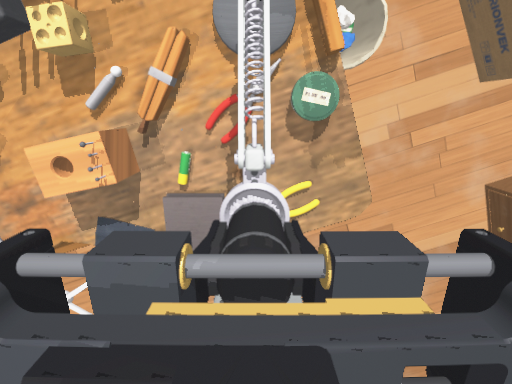

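Request:
servo_tool(series=[[[0.0033,-0.002,0,0,0,0,0.3],[0.0033,-0.002,0.01,0,0,0,0.3],[0.0033,-0.002,0.02,0,0,0,0.3],[0.0033,-0.002,0.028,0,0,0,0.3],[0.0033,-0.002,0.035,0,0,0,0.3],[0.0033,-0.002,0.04,0,0,0,0.3],[0.0033,-0.002,0.04,0,0,0,0.3],[0.0033,-0.002,0.04,0,0,0,0.3]]])

```text
time_s: 11.7
tool_pos: [0.4857, 0.0916, 0.234]
tool_rot: [180.0, 0.0, 11.4]
force: [0.0, 0.6, -6.0]
grip_width: 0.0382
grasp_force: 20.0
```

```bash
python3 -c "
from rel import *
p,F=avg(8); rel(p)"
```

```text
t 12.1 pos [0.4859 0.0916 0.2342] rot [ 1.7999e+02 -1.0000e-02  1.1430e+01] F [ 0.09 -0.04 -5.63] T [ 0.003  0.009 -0.002] grip 20.0 0.0375
axis in tool [ 0.0002 -0.0005] rim centre in tool [ 0.0005 -0.0005] 660 rim top 0.2173 -> need [0.0003 0.    ] above seat 0.0031
```

Request:
servo_tool(series=[[[0,0,0.005,0,0,0,0.3],[0,0,0.01,0,0,0,0.3],[-0.0011,0,0.0133,0,0,0,0.3],[-0.0022,0,0.0167,0,0,0,0.3],[-0.0033,0,0.02,0,0,0,0.3],[-0.0043,0,0.0233,0,0,0,0.3],[-0.0053,0,0.0267,0,0,0,0.3],[-0.0062,0,0.03,0,0,0,0.3],[-0.0073,0,0.0333,0,0,0,0.3],[-0.0083,0,0.0367,0,0,0,0.3],[-0.0093,0,0.04,0,0,0,0.3],[-0.0102,0,0.0433,0,0,0,0.3]]])

```text
time_s: 13.15
tool_pos: [0.4828, 0.091, 0.2211]
tool_rot: [180.0, -0.0, 11.4]
force: [-0.7, -1.1, -4.1]
grip_width: 0.0374
grasp_force: 20.0
```

```bash
python3 -c "
from rel import *
p,F=avg(8); rel(p,z0=.199)"
```

```text
t 13.55 pos [0.4828 0.091  0.2211] rot [179.99  -0.    11.43] F [ 0.04 -0.36 -4.15] T [-0.001 -0.073 -0.01 ] grip 20.0 0.0377
axis in tool [ 0.0005 -0.0005] rim centre in tool [ 0.0009 -0.0004] 649 rim top 0.2083 -> need [0.0004 0.0001] above seat -0.001
```

Request:
servo_tool(series=[[[-0.0027,0,0.01,0,0,0,0.3],[-0.0051,0,0.02,0,0,0,0.3],[-0.0072,0,0.03,0,0,0,0.3],[-0.0092,0,0.04,0,0,0,0.3],[-0.011,0,0.05,0,0,0,0.3],[-0.0126,0,0.06,0,0,0,0.3],[-0.0139,0,0.07,0,0,0,0.3],[-0.015,0,0.08,0,0,0,0.3],[-0.016,0,0.09,0,0,0,0.3],[-0.0167,0,0.1,0,0,0,0.3],[-0.0173,0,0.11,0,0,0,0.3],[-0.0176,0,0.12,0,0,0,0.3]]])

```text
time_s: 14.6
tool_pos: [0.4777, 0.09, 0.1849]
tool_rot: [180.0, -0.0, 11.4]
force: [0.1, 0.2, -1.4]
grip_width: 0.0378
grasp_force: 20.0
```

```bash
python3 -c "
from rel import *
p,F=avg(8); rel(p,z0=.163)"
```

```text
t 15.0 pos [0.4776 0.09   0.185 ] rot [1.800e+02 1.000e-02 1.143e+01] F [ 0.87 -0.26 -2.16] T [ 0.017 -0.196 -0.013] grip 20.0 0.0376
axis in tool [ 0.0005 -0.0005] rim centre in tool [ 0.0009 -0.0004] 662 rim top 0.1725 -> need [0.0004 0.0001] above seat -0.0013
```

Request:
servo_tool(series=[[[0.0008,0,0.007,0,0,0,0.3],[0.0012,0,0.014,0,0,0,0.3],[0.0013,0,0.021,0,0,0,0.3],[0.0015,0,0.028,0,0,0,0.3],[0.0017,0,0.035,0,0,0,0.3],[0.0021,0,0.042,0,0,0,0.3],[0.0026,0,0.049,0,0,0,0.3],[0.0031,0,0.056,0,0,0,0.3],[0.0038,0,0.063,0,0,0,0.3],[0.0046,0,0.07,0,0,0,0.3],[0.0054,0,0.077,0,0,0,0.3],[0.0064,0,0.084,0,0,0,0.3]]])

```text
time_s: 16.05
tool_pos: [0.4793, 0.0903, 0.1596]
tool_rot: [180.0, 0.0, 11.4]
force: [-2.8, -1.1, -1.1]
grip_width: 0.0377
grasp_force: 20.0
```

```bash
python3 -c "
from rel import *
p,F=avg(10); rel(p,z0=.138)"
```

```text
t 16.55 pos [0.4793 0.0903 0.1597] rot [1.800e+02 3.000e-02 1.144e+01] F [-2.38 -0.73 -0.76] T [-0.134  0.559  0.008] grip 20.0 0.0376
axis in tool [ 0.0005 -0.0005] rim centre in tool [ 0.0006 -0.0004] 660 rim top 0.1473 -> need [0.0001 0.0001] above seat -0.0013
```

Request:
servo_tool(series=[[[-0.001,0,0,0,0,0,0.3],[-0.002,0,0,0,0,0,0.3],[-0.002,0,0,0,0,0,0.3],[-0.002,0,0,0,0,0,0.3]]])

```text
time_s: 16.93
tool_pos: [0.4793, 0.0903, 0.1601]
tool_rot: [180.0, -0.0, 11.4]
force: [-1.0, -1.1, -1.4]
grip_width: 0.0376
grasp_force: 20.0
```

```bash
python3 -c "
from rel import *
p,F=avg(12); rel(p,z0=.138)"
```

```text
t 17.53 pos [0.4792 0.0903 0.16  ] rot [ 1.800e+02 -4.000e-02  1.143e+01] F [-0.6  -0.17 -0.67] T [-0.013  0.142  0.014] grip 20.0 0.0376
axis in tool [ 0.0005 -0.0004] rim centre in tool [ 0.0007 -0.0004] 668 rim top 0.1476 -> need [ 0.0003 -0.    ] above seat -0.0013
```

Request:
servo_tool(series=[[[-0.0003,0,0.0033,0,0,0,0.3],[0.0003,0,0.0067,0,0,0,0.3],[0.0008,0,0.01,0,0,0,0.3],[0.0014,0,0.0133,0,0,0,0.3],[0.0019,0,0.0167,0,0,0,0.3],[0.0025,0,0.02,0,0,0,0.3],[0.0031,0,0.0233,0,0,0,0.3],[0.0037,0,0.0267,0,0,0,0.3],[0.0044,0,0.03,0,0,0,0.3],[0.0044,0,0.03,0,0,0,0.3]]])

```text
time_s: 18.42
tool_pos: [0.4806, 0.0906, 0.1509]
tool_rot: [-180.0, -0.0, 11.4]
force: [2.3, 0.0, 0.8]
grip_width: 0.0376
grasp_force: 20.0
```

```bash
python3 -c "
from rel import *
p,F=avg(12); rel(p,z0=.13)"
```

```text
t 19.02 pos [0.4805 0.0905 0.151 ] rot [ 1.800e+02 -4.000e-02  1.143e+01] F [2.31 0.35 0.61] T [ 0.159 -0.67  -0.005] grip 20.0 0.0376
axis in tool [ 0.0005 -0.0005] rim centre in tool [ 0.0009 -0.0004] 663 rim top 0.1387 -> need [0.0004 0.    ] above seat -0.0015
```

Request:
servo_tool(series=[[[0.001,0,0,0,0,0,0.3],[0.0025,0,0,0,0,0,0.3],[0.0025,0,0,0,0,0,0.3],[0.0025,0,0,0,0,0,0.3]]])

```text
time_s: 19.4
tool_pos: [0.4806, 0.0906, 0.1507]
tool_rot: [180.0, 0.1, 11.4]
force: [2.7, 0.7, 1.6]
grip_width: 0.0378
grasp_force: 20.0
```

```bash
python3 -c "
from rel import *
p,F=avg(20); rel(p,z0=.13)"
```

```text
t 20.4 pos [0.4807 0.0906 0.1507] rot [1.800e+02 4.000e-02 1.144e+01] F [0.75 0.21 0.23] T [ 0.089 -0.275 -0.005] grip 20.0 0.0377
axis in tool [ 0.0006 -0.0004] rim centre in tool [ 0.0009 -0.0004] 658 rim top 0.1384 -> need [0.0003 0.    ] above seat -0.0015
```

Request:
servo_tool(series=[[[0.0008,0,0,0,0,0,0.3],[0.0014,0,0,0,0,0,0.3],[0.0014,0,0,0,0,0,0.3],[0.0014,0,0,0,0,0,0.3]]])

```text
time_s: 20.78
tool_pos: [0.4809, 0.0906, 0.1506]
tool_rot: [180.0, 0.1, 11.4]
force: [-1.9, -0.0, 1.3]
grip_width: 0.0374
grasp_force: 20.0
```

```bash
python3 -c "
from rel import *
p,F=avg(30)"
```

```text
t 22.28 pos [0.4811 0.0907 0.1508] rot [1.800e+02 3.000e-02 1.144e+01] F [-2.71 -0.47 -0.46] T [-0.079  0.604  0.019] grip 20.0 0.0375
```

Request:
servo_tool(series=[[[-0.0006,0,-0.0015,0,0,0,0.3],[-0.0012,0,-0.0033,0,0,0,0.3],[-0.0018,0,-0.005,0,0,0,0.3],[-0.0018,0,-0.005,0,0,0,0.3],[-0.0018,0,-0.005,0,0,0,0.3],[-0.0018,0,-0.005,0,0,0,0.3]]])

```text
time_s: 22.78
tool_pos: [0.481, 0.0907, 0.1525]
tool_rot: [180.0, -0.0, 11.4]
force: [-2.3, -0.3, -1.0]
grip_width: 0.0376
grasp_force: 20.0
```

```bash
python3 -c "
from rel import *
p,F=avg(26)"
```

```text
t 24.08 pos [0.481  0.0906 0.1524] rot [ 1.800e+02 -1.000e-02  1.143e+01] F [-1.68 -0.47 -0.24] T [-0.046  0.39   0.008] grip 20.0 0.0377
```

Request:
servo_tool(series=[[[-0.0008,0,0,0,0,0,0.3],[-0.0013,0,0,0,0,0,0.3],[-0.0013,0,0,0,0,0,0.3],[-0.0013,0,0,0,0,0,0.3]]])

```text
time_s: 24.42
tool_pos: [0.4808, 0.0906, 0.1526]
tool_rot: [180.0, -0.1, 11.4]
force: [-0.5, 1.3, -0.4]
grip_width: 0.0374
grasp_force: 20.0
```

```bash
python3 -c "
from rel import *
p,F=avg(30)"
```

```text
Traceback (most recent call last):
  File "h.py", line 26, in avg
    for i in range(n): eyes.read_camera('top'); L.append(get_obs())
                       ~~~~~~~~~~~~~~~~^^^^^^^
ValueError: 200 camera calls are used up
```

The camera budget is spent, so I'll sample the force with short hold moves.

Request:
servo_tool(series=[[[0,0,0,0,0,0,0.3]]])

```text
time_s: 24.75
tool_pos: [0.4808, 0.0906, 0.1526]
tool_rot: [180.0, -0.0, 11.4]
force: [1.3, 0.3, 0.2]
grip_width: 0.0378
grasp_force: 20.0
```

Request:
servo_tool(series=[[[0,0,0,0,0,0,0.3]]])

```text
time_s: 24.83
tool_pos: [0.4807, 0.0906, 0.1525]
tool_rot: [180.0, -0.0, 11.4]
force: [0.9, -0.1, 0.4]
grip_width: 0.0377
grasp_force: 20.0
```

Request:
servo_tool(series=[[[0,0,0,0,0,0,0.3]]])

```text
time_s: 24.92
tool_pos: [0.4808, 0.0906, 0.1526]
tool_rot: [180.0, -0.0, 11.4]
force: [1.9, 0.1, 0.6]
grip_width: 0.0375
grasp_force: 20.0
```

Request:
servo_tool(series=[[[0,0,0,0,0,0,0.3]]])

```text
time_s: 25.0
tool_pos: [0.4807, 0.0906, 0.1525]
tool_rot: [180.0, -0.0, 11.4]
force: [0.9, 0.3, 0.3]
grip_width: 0.0377
grasp_force: 20.0
```

Request:
servo_tool(series=[[[0,0,0,0,0,0,0.3]]])

```text
time_s: 25.08
tool_pos: [0.4807, 0.0906, 0.1525]
tool_rot: [180.0, -0.0, 11.4]
force: [1.0, -1.8, 0.7]
grip_width: 0.0378
grasp_force: 20.0
```

Request:
servo_tool(series=[[[0,0,0,0,0,0,0.3]]])

```text
time_s: 25.17
tool_pos: [0.4807, 0.0906, 0.1525]
tool_rot: [180.0, -0.0, 11.4]
force: [1.4, -0.3, -0.2]
grip_width: 0.0375
grasp_force: 20.0
```

Request:
servo_tool(series=[[[0,0,0,0,0,0,0.3]]])

```text
time_s: 25.25
tool_pos: [0.4807, 0.0906, 0.1525]
tool_rot: [180.0, -0.0, 11.4]
force: [1.3, -0.3, 0.3]
grip_width: 0.0373
grasp_force: 20.0
```

Request:
servo_tool(series=[[[0,0,0,0,0,0,0.3]]])

```text
time_s: 25.33
tool_pos: [0.4807, 0.0906, 0.1525]
tool_rot: [180.0, -0.0, 11.4]
force: [2.4, 1.3, 0.5]
grip_width: 0.0375
grasp_force: 20.0
```

Request:
servo_tool(series=[[[0,0,0,0,0,0,0.3]]])

```text
time_s: 25.42
tool_pos: [0.4807, 0.0906, 0.1525]
tool_rot: [180.0, -0.0, 11.4]
force: [2.0, 0.1, -0.0]
grip_width: 0.0375
grasp_force: 20.0
```

Request:
servo_tool(series=[[[0,0,0,0,0,0,0.3]]])

```text
time_s: 25.5
tool_pos: [0.4807, 0.0906, 0.1525]
tool_rot: [180.0, -0.0, 11.4]
force: [2.4, 1.0, 1.2]
grip_width: 0.0375
grasp_force: 20.0
```

Request:
servo_tool(series=[[[0.0002,0,-0.0014,0,0,0,0.3],[0.0001,0,-0.0027,0,0,0,0.3],[0.0001,0,-0.0027,0,0,0,0.3],[0.0001,0,-0.0027,0,0,0,0.3],[0.0001,0,-0.0027,0,0,0,0.3],[0.0001,0,-0.0027,0,0,0,0.3]]])

```text
time_s: 26.0
tool_pos: [0.4805, 0.0906, 0.1532]
tool_rot: [180.0, -0.0, 11.4]
force: [2.0, 1.2, 0.8]
grip_width: 0.0374
grasp_force: 20.0
```

Request:
servo_tool(series=[[[0,0,0,0,0,0,0.3]]])

```text
time_s: 26.08
tool_pos: [0.4806, 0.0906, 0.1532]
tool_rot: [180.0, -0.0, 11.4]
force: [2.0, -0.5, 0.1]
grip_width: 0.0375
grasp_force: 20.0
```

Request:
servo_tool(series=[[[0,0,0,0,0,0,0.3]]])

```text
time_s: 26.17
tool_pos: [0.4805, 0.0905, 0.1532]
tool_rot: [180.0, -0.0, 11.4]
force: [1.4, -0.0, 0.2]
grip_width: 0.0376
grasp_force: 20.0
```

Request:
servo_tool(series=[[[0,0,0,0,0,0,0.3]]])

```text
time_s: 26.25
tool_pos: [0.4805, 0.0906, 0.1532]
tool_rot: [180.0, -0.0, 11.4]
force: [1.9, -0.1, 0.1]
grip_width: 0.0375
grasp_force: 20.0
```

Request:
servo_tool(series=[[[0,0,0,0,0,0,0.3]]])

```text
time_s: 26.33
tool_pos: [0.4805, 0.0906, 0.1532]
tool_rot: [180.0, -0.0, 11.4]
force: [1.6, 0.3, 0.5]
grip_width: 0.0372
grasp_force: 20.0
```

Request:
servo_tool(series=[[[0,0,0,0,0,0,0.3]]])

```text
time_s: 26.42
tool_pos: [0.4805, 0.0906, 0.1532]
tool_rot: [180.0, -0.0, 11.4]
force: [2.2, -0.0, 0.6]
grip_width: 0.0372
grasp_force: 20.0
```

Request:
servo_tool(series=[[[0,0,0,0,0,0,0.3]]])

```text
time_s: 26.5
tool_pos: [0.4805, 0.0906, 0.1532]
tool_rot: [180.0, -0.0, 11.4]
force: [2.4, 0.6, 0.2]
grip_width: 0.038
grasp_force: 20.0
```

Request:
servo_tool(series=[[[0,0,0,0,0,0,0.3]]])

```text
time_s: 26.58
tool_pos: [0.4806, 0.0905, 0.1532]
tool_rot: [180.0, -0.0, 11.4]
force: [1.7, 0.3, 0.6]
grip_width: 0.0374
grasp_force: 20.0
```

Request:
servo_tool(series=[[[0,0,0,0,0,0,0.3]]])

```text
time_s: 26.67
tool_pos: [0.4805, 0.0905, 0.1532]
tool_rot: [180.0, -0.0, 11.4]
force: [2.0, 0.1, 0.4]
grip_width: 0.0374
grasp_force: 20.0
```

Request:
servo_tool(series=[[[0,0,0,0,0,0,0.3]]])

```text
time_s: 26.75
tool_pos: [0.4806, 0.0905, 0.1532]
tool_rot: [180.0, -0.0, 11.4]
force: [2.1, -0.4, 0.4]
grip_width: 0.0378
grasp_force: 20.0
```

Request:
servo_tool(series=[[[0,0,0,0,0,0,0.3]]])

```text
time_s: 26.83
tool_pos: [0.4805, 0.0905, 0.1532]
tool_rot: [180.0, -0.0, 11.4]
force: [2.1, -0.3, 0.9]
grip_width: 0.0378
grasp_force: 20.0
```

Request:
servo_tool(series=[[[0,0,0,0,0,0,0.3]]])

```text
time_s: 26.92
tool_pos: [0.4805, 0.0906, 0.1532]
tool_rot: [180.0, -0.0, 11.4]
force: [1.9, -0.3, 0.6]
grip_width: 0.0377
grasp_force: 20.0
```

Request:
servo_tool(series=[[[0,0,0,0,0,0,0.3]]])

```text
time_s: 27.0
tool_pos: [0.4805, 0.0905, 0.1532]
tool_rot: [180.0, -0.0, 11.4]
force: [3.1, 0.5, 0.5]
grip_width: 0.0375
grasp_force: 20.0
```

Request:
servo_tool(series=[[[0.0004,0,0,0,0,0,0.3],[0.0008,0,0,0,0,0,0.3],[0.0008,0,0,0,0,0,0.3],[0.0008,0,0,0,0,0,0.3]]])

```text
time_s: 27.33
tool_pos: [0.4806, 0.0905, 0.1531]
tool_rot: [180.0, 0.0, 11.4]
force: [2.2, -0.3, 1.0]
grip_width: 0.0379
grasp_force: 20.0
```

Request:
servo_tool(series=[[[0,0,0,0,0,0,0.3],[0,0,0,0,0,0,0.3]]])

```text
time_s: 27.5
tool_pos: [0.4806, 0.0905, 0.1531]
tool_rot: [180.0, 0.0, 11.4]
force: [2.8, 0.5, -0.0]
grip_width: 0.0374
grasp_force: 20.0
```

Request:
servo_tool(series=[[[0,0,0,0,0,0,0.3]]])

```text
time_s: 27.58
tool_pos: [0.4806, 0.0906, 0.1531]
tool_rot: [180.0, 0.0, 11.4]
force: [0.5, 0.4, 1.1]
grip_width: 0.0377
grasp_force: 20.0
```

Request:
servo_tool(series=[[[0,0,0,0,0,0,0.3]]])

```text
time_s: 27.67
tool_pos: [0.4806, 0.0906, 0.1531]
tool_rot: [180.0, 0.0, 11.4]
force: [1.1, -0.1, 0.5]
grip_width: 0.0377
grasp_force: 20.0
```

Request:
servo_tool(series=[[[0,0,0,0,0,0,0.3]]])

```text
time_s: 27.75
tool_pos: [0.4806, 0.0905, 0.1531]
tool_rot: [180.0, 0.0, 11.4]
force: [2.0, 0.7, -0.7]
grip_width: 0.0377
grasp_force: 20.0
```

Request:
servo_tool(series=[[[0,0,0,0,0,0,0.3]]])

```text
time_s: 27.83
tool_pos: [0.4806, 0.0906, 0.1531]
tool_rot: [180.0, 0.0, 11.4]
force: [1.9, -1.0, -0.0]
grip_width: 0.0376
grasp_force: 20.0
```

Request:
servo_tool(series=[[[0,0,0,0,0,0,0.3]]])

```text
time_s: 27.92
tool_pos: [0.4806, 0.0906, 0.1531]
tool_rot: [180.0, 0.0, 11.4]
force: [1.5, 0.1, -0.3]
grip_width: 0.0375
grasp_force: 20.0
```

Request:
servo_tool(series=[[[0,0,0,0,0,0,0.3]]])

```text
time_s: 28.0
tool_pos: [0.4806, 0.0905, 0.1531]
tool_rot: [180.0, 0.0, 11.4]
force: [2.6, 0.3, 0.3]
grip_width: 0.0377
grasp_force: 20.0
```

Request:
servo_tool(series=[[[0,0,0,0,0,0,0.3]]])

```text
time_s: 28.08
tool_pos: [0.4806, 0.0906, 0.1531]
tool_rot: [180.0, 0.0, 11.4]
force: [1.5, 0.3, 0.4]
grip_width: 0.0377
grasp_force: 20.0
```

Request:
servo_tool(series=[[[0,0,0,0,0,0,0.3]]])

```text
time_s: 28.17
tool_pos: [0.4806, 0.0905, 0.1531]
tool_rot: [180.0, 0.0, 11.4]
force: [1.5, 0.6, 0.5]
grip_width: 0.0375
grasp_force: 20.0
```

Request:
servo_tool(series=[[[0.0005,0,0,0,0,0,0.3],[0.0011,0,0,0,0,0,0.3],[0.0011,0,0,0,0,0,0.3],[0.0011,0,0,0,0,0,0.3]]])

```text
time_s: 28.5
tool_pos: [0.4807, 0.0906, 0.153]
tool_rot: [180.0, 0.0, 11.4]
force: [0.1, -0.3, -0.7]
grip_width: 0.0376
grasp_force: 20.0
```

Request:
servo_tool(series=[[[0,0,0,0,0,0,0.3],[0,0,0,0,0,0,0.3]]])

```text
time_s: 28.67
tool_pos: [0.4807, 0.0906, 0.153]
tool_rot: [180.0, 0.0, 11.4]
force: [0.5, 0.0, 0.1]
grip_width: 0.0376
grasp_force: 20.0
```

Request:
servo_tool(series=[[[0,0,0,0,0,0,0.3]]])

```text
time_s: 28.75
tool_pos: [0.4807, 0.0906, 0.153]
tool_rot: [180.0, 0.0, 11.4]
force: [-0.0, 0.1, 0.2]
grip_width: 0.0375
grasp_force: 20.0
```

Request:
servo_tool(series=[[[0,0,0,0,0,0,0.3]]])

```text
time_s: 28.83
tool_pos: [0.4808, 0.0906, 0.1531]
tool_rot: [180.0, 0.0, 11.4]
force: [-0.6, -0.0, -0.4]
grip_width: 0.0372
grasp_force: 20.0
```

Request:
servo_tool(series=[[[0,0,0,0,0,0,0.3]]])

```text
time_s: 28.92
tool_pos: [0.4807, 0.0906, 0.1531]
tool_rot: [180.0, 0.0, 11.4]
force: [-0.4, 0.2, -0.4]
grip_width: 0.0377
grasp_force: 20.0
```

Request:
servo_tool(series=[[[0,0,0,0,0,0,0.3]]])

```text
time_s: 29.0
tool_pos: [0.4808, 0.0906, 0.1531]
tool_rot: [180.0, 0.0, 11.4]
force: [-0.5, -0.4, -0.5]
grip_width: 0.0377
grasp_force: 20.0
```

Request:
servo_tool(series=[[[0,0,0,0,0,0,0.3]]])

```text
time_s: 29.08
tool_pos: [0.4808, 0.0906, 0.1531]
tool_rot: [180.0, 0.0, 11.4]
force: [-0.8, -0.0, -0.0]
grip_width: 0.0377
grasp_force: 20.0
```

Request:
servo_tool(series=[[[0,0,0,0,0,0,0.3]]])

```text
time_s: 29.17
tool_pos: [0.4808, 0.0906, 0.1531]
tool_rot: [180.0, 0.0, 11.4]
force: [-1.2, -0.3, 0.3]
grip_width: 0.0379
grasp_force: 20.0
```

Request:
servo_tool(series=[[[0,0,0,0,0,0,0.3]]])

```text
time_s: 29.25
tool_pos: [0.4808, 0.0906, 0.153]
tool_rot: [180.0, 0.0, 11.4]
force: [-0.4, 0.1, -0.1]
grip_width: 0.0376
grasp_force: 20.0
```

Request:
servo_tool(series=[[[0,0,0,0,0,0,0.3]]])

```text
time_s: 29.33
tool_pos: [0.4808, 0.0906, 0.1531]
tool_rot: [180.0, 0.0, 11.4]
force: [-0.9, -0.5, -0.5]
grip_width: 0.0374
grasp_force: 20.0
```

Request:
servo_tool(series=[[[0,0,0,0,0,0,0.4],[0,0,0,0,0,0,0.4],[0,0,0,0,0,0,0.4],[0,0,0,0,0,0,0.4],[0,0,0,0,0,0,0.44],[0,0,0,0,0,0,0.45],[0,0,0,0,0,0,0.46],[0,0,0,0,0,0,0.48],[0,0,0,0,0,0,0.5],[0,0,0,0,0,0,0.55],[0,0,0,0,0,0,0.6],[0,0,0,0,0,0,0.7]]], grip_force=3)

```text
time_s: 30.33
tool_pos: [0.4811, 0.0906, 0.1532]
tool_rot: [180.0, -0.0, 11.4]
force: [0.1, -0.2, -0.2]
grip_width: 0.0527
grasp_force: 0.0
```

Request:
servo_tool(series=[[[0,0,0,0,0,0,0.8],[0,0,0,0,0,0,0.9],[0,0,0,0,0,0,0.9],[0,0,0,0,0,0,0.9],[0,0,0,0,0,0,0.9],[0,0,0,0,0,0,0.9]]])

```text
time_s: 30.83
tool_pos: [0.481, 0.0907, 0.1532]
tool_rot: [180.0, 0.0, 11.4]
force: [-0.5, 0.3, 0.9]
grip_width: 0.0778
grasp_force: 0.0
```

Request:
servo_tool(series=[[[0,0,-0.02,0,0,0,0.9],[0,0,-0.06,0,0,0,0.9],[0,0,-0.12,0,0,0,0.9],[0,0,-0.18,0,0,0,0.9],[0,0,-0.24,0,0,0,0.9],[0,0,-0.3,0,0,0,0.9],[0,0,-0.36,0,0,0,0.9],[0,0,-0.42,0,0,0,0.9],[0,0,-0.48,0,0,0,0.9],[0,0,-0.52,0,0,0,0.9],[0,0,-0.55,0,0,0,0.9],[0,0,-0.55,0,0,0,0.9]]])

```text
time_s: 31.83
tool_pos: [0.4819, 0.0909, 0.3204]
tool_rot: [180.0, -0.2, 11.4]
force: [-0.4, -0.1, 0.3]
grip_width: 0.0783
grasp_force: 0.0
```

Request:
servo_tool(series=[[[0,0,0,0,0,0,0.9],[0,0,0,0,0,0,0.9],[0,0,0,0,0,0,0.9],[0,0,0,0,0,0,0.9],[0,0,0,0,0,0,0.9],[0,0,0,0,0,0,0.9],[0,0,0,0,0,0,0.9],[0,0,0,0,0,0,0.9],[0,0,0,0,0,0,0.9],[0,0,0,0,0,0,0.9],[0,0,0,0,0,0,0.9],[0,0,0,0,0,0,0.9]]])

```text
time_s: 32.83
tool_pos: [0.481, 0.0907, 0.3182]
tool_rot: [180.0, 0.0, 11.4]
force: [-0.5, 0.5, -0.4]
grip_width: 0.0785
grasp_force: 0.0
```

Request:
servo_tool(series=[[[0,0,0,0,0,0,0.9],[0,0,0,0,0,0,0.9],[0,0,0,0,0,0,0.9],[0,0,0,0,0,0,0.9],[0,0,0,0,0,0,0.9],[0,0,0,0,0,0,0.9],[0,0,0,0,0,0,0.9],[0,0,0,0,0,0,0.9],[0,0,0,0,0,0,0.9],[0,0,0,0,0,0,0.9],[0,0,0,0,0,0,0.9],[0,0,0,0,0,0,0.9]]])

```text
time_s: 33.83
tool_pos: [0.481, 0.0907, 0.3182]
tool_rot: [180.0, 0.0, 11.4]
force: [0.7, 0.4, 0.2]
grip_width: 0.0781
grasp_force: 0.0
```

Request:
servo_tool(series=[[[0,0,0,0,0,0,0.9],[0,0,0,0,0,0,0.9],[0,0,0,0,0,0,0.9],[0,0,0,0,0,0,0.9],[0,0,0,0,0,0,0.9],[0,0,0,0,0,0,0.9],[0,0,0,0,0,0,0.9],[0,0,0,0,0,0,0.9],[0,0,0,0,0,0,0.9],[0,0,0,0,0,0,0.9],[0,0,0,0,0,0,0.9],[0,0,0,0,0,0,0.9]]])

```text
time_s: 34.83
tool_pos: [0.481, 0.0907, 0.3182]
tool_rot: [180.0, 0.0, 11.4]
force: [0.5, -0.4, 0.8]
grip_width: 0.0784
grasp_force: 0.0
```

```bash
python3 -c "
from cell import env
print(env.sign_off())"
```

```text
the job is handed in; nothing more can be done
None
```

I handed the job in at 34.8 s: the handpiece went into the yoke's pocket, I let go with under about 0.2 N vertical force on the gripper, and the gripper is now clear above it, but the camera calls had run out, so its final rest was not checked by picture.

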